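Put the picking tools through the spray rinse

ROBOT

A 6-joint arm with a two-finger parallel gripper is mounted at the origin on the work surface. World frame = base frame: x ahead of the robot, y to its left, z up, the work surface at z = 0. Lengths are in m, angles in rad, forces in N, time in s.
With the tool pointing down it reaches from about 0.35 to 0.775 m from the base axis. Payload 7.3 kg.
Tool frame: the origin (TCP) lies between the finger pads; the fingertips stand 14 mm ahead of it and the grasp point (between the pads) lies 5 mm behind it; z points along the fingers, y is the line along which they close (so a half turn about z gives the same grasp; the last joint's range is limited). The gripper opens to 92 mm and grips with 3 to 60 N. Pads are 19 mm wide; open, the fingers measure 130 mm over their backs; the gripper's body (75 mm by 190 mm) begins 47 mm behind the grasp point.
Start: joints at [1.137, 0.342, 1.524, -0, 1.275, -0.146], TCP at [0.149, 0.503, 0.241] pointing down, gripper open.
Joint ranges: [-2.53, 2.53], [-0.77, 2.02], [0.04, 2.7], [-1, 4.14], [0.28, 2.66], [-3.11, 3.11]. Speed limits (rad/s): [2.57, 2.57, 3.14, 3.14, 3.14, 3.14].

INTERFACE

Orientations are given as [roll, pitch, yaw] about the fixed x, y, z axes, in that order (R = Rz(yaw) Ry(pitch) Rx(roll)).
In Python, from cell import robot, eyes gives the robot as it stands. The module is installed in compiled form; this text tells all that it offers.
- The arm moves only by the shell command python3 -m handwheel 'ROWS' [FORCE]. ROWS is JSON, one flat list of numbers, 5 for each row, row after row: the shift along the world's x, y, z in mm, then the turn about the world's z in rad, then the opening, from 0 (shut) to 1 (fully open). In form: [x, y, z, spin, jaw, x, y, z, spin, jaw, ...]. A call has 1 to 8 rows; each row shifts and turns the commanded pose from where the row before left it; what a row does not reach is not made up. A row lasts 1/10 s, in which the tool goes at most 50 mm and 8.59 degrees, less where a joint would pass 70% of its speed; a pose out of reach is approached as far as the arm can. A call with a gripper value outside its range is refused whole. The fingers move at their own pace and stop on an object; FORCE is the grip in N (left out, the last holds). Time passes only in rows, so rows that do not move let the fingers close. It gives the time, the measured TCP pose, the force, the opening and the grip force at its end, in the units of the state.
- robot.observe(): the state, without advancing time (a new reading comes with each control period).
- eyes.read_camera(name): name is "scene" or "top" or "wrist"; returns (picture, depth): 400x640x3 uint8, blue, green, red; 400x640 float32, m along the optical axis (not along the pixel's ray), 0 where there is no reading.
- eyes.calibration(name): a dict with "fx", "fy", "cx", "cy" (pixels), "dist_coeffs" ([k1, k2, p1, p2, k3] as OpenCV has them; the pictures are not rectified), "world_to_cam" (4x4, takes a point from world to camera coordinates). Camera axes: x right, y down, z forward; pixel columns grow to the right and rows downward; lengths in m; the calibration is good to about 2 mm. A picture is of the moment at which its call begins: read the wrist's pose just before it. calibration takes no time and is no camera call; for the wrist camera it gives the pose at the moment of the call.
- robot.hand_in(): hands the job in; it is judged then, once.
The state is a dict: "time": time; "qpos": joint angles; "qvel": joint speeds; "joint_efforts": joint torques, N m; "tool_pos": TCP position; "tool_rot": TCP orientation; "contact_force": force on the tool from outside, world axes, zero at the start; "torque": the same for the moment, N m; "opening": finger opening in m; "grip_force": force on a finger pad.
Only numpy, scipy, OpenCV 4.12 (cv2) and the standard library are available. Lean on these libraries where they do the work, as an engineer would, in place of code of your own. Each camera call takes 0.05 s, during which the arm holds its last target. There are 200 camera calls.

TASK

Give the mushroom-picking tools their rinse: turn the ball valve off, open the lid of the stainless rinse box well up so it stands by itself, and put every picking tool lying on the bench into the box (three to five of: green trowel, wooden brush, yellow knife, red scraper, white scoop). Then shut the lid fully and set the valve half open, its lever at 45 degrees between off (square across the pipe) and fully open (in line with it). The water must never be on while the lid is up, and everything else on the bench stays where it is.

Things in the scene. Friction and masses are not known exactly. Their poses are not given: they have to be found in the camera images.
- rinse_box: Fixed stainless spray rinse box, 220 (x) x 270 (y) x 112 mm high, walls 6 mm, open on top under its lid. Origin: centre of its underside on the bench; x points to the hinge side (away from the robot), y to its left, z up. Place and turn vary. A drain stub (22 mm thick, 40 long, axis 30 high) sticks out of its -x side.
- rinse_in (a point): Centre of the box's inner floor, 21 mm above the bench; inside 208 x 258 mm, 91 mm deep below the rim. Thin spray bars along the two long walls are look only.
- pipe (a point): Point on the axis of the copper supply pipe under the valve, 205 mm to the -y side of the box's centre, 82 mm above the bench; pipe 21 mm thick, parallel to the box's x, 210 mm long, with a pipe down to the bench at its far end and an elbow into the box at its near end.
- lid (a joint): Lid hinge angle in rad: 0 closed on the rim, grows as the lid opens upward and away from the robot, stop at 1.75. The hinge is stiff (about 0.65 N m of friction): the lid stays at any angle it is left at. About 5 to 6 N at the handle lift it.
- lid_handle (a point): Middle of the lid's black bar handle: round, 12 mm thick, 130 mm long, parallel to the hinge, on posts 60 mm either side. Closed, it is 195 mm in front of and 47 mm above the hinge axis; its centre is 40 mm off the lid's face; the lid's free edge is 25 mm beyond it. The bar can turn between the fingers while the lid swings, gripper pointing down.
- lid_hinge (a point): Middle of the lid's hinge axis, at the top of the box's far (+x) wall, 112 mm above the bench; the axis runs along the box's y.
- valve (a joint): Ball valve lever angle in rad: 0 = off (lever square across the pipe, pointing to the box's -y), grows anticlockwise seen from above, 1.571 = fully open (lever in line with the pipe, pointing to the box's +x); 0.785 = half open. Stops at both ends; it stays where it is left (friction about 0.3 N m).
- valve_stem (a point): Stem axis of the ball valve (upright), at lever height, 140 mm above the bench; 30 mm toward the robot and 205 mm to the -y side of the box's centre.
- valve_grip (a point): Middle of the lever's blue sleeve, 85 mm from the stem: sleeve 78 mm long, 22 mm wide, 13 mm thick, its centre 140 mm above the bench; free below except for the pipe (top at 93 mm) and the round brass valve body at the stem (top at 102 mm).
- trowel: Hand trowel, steel blade and green handle, 165 mm long, lying flat, 160 g. Origin: under the grip spot, on the underside; x runs from handle to working end, z up when it lies as found. Handle from x = -65 to 25 mm, 25 wide, 26 high; neck; blade to x = 100, 56 wide, 5 thick.
- brush: Flat soft cleaning brush, brown wooden handle, dark steel ferrule, pale bristles (stiff as a solid), 165 mm long, 100 g. Origin: under the grip spot, on the underside; x runs from handle to working end, z up when it lies as found. Handle from x = -65 to 30 mm, 25 wide, 24 high; ferrule and bristles to x = 100, 42 wide, 21 high.
- knife: Picking knife, yellow handle, 158 mm long, 90 g. Origin: under the grip spot, on the underside; x runs from handle to working end, z up when it lies as found. Handle from x = -70 to 28 mm, 23 wide, 24 high; blade to x = 88, 19 wide, 4 thick.
- scraper: Scraper, red handle, steel blade, 150 mm long, 140 g. Origin: under the grip spot, on the underside; x runs from handle to working end, z up when it lies as found. Handle from x = -60 to 30 mm, 25 wide, 26 high; blade to x = 90, 60 wide, 5 thick.
- scoop: White plastic scoop, 164 mm long, 100 g. Origin: under the grip spot, on the underside; x runs from handle to working end, z up when it lies as found. Handle from x = -60 to 28 mm, 24 wide, from 16 to 42 mm high; open cup from x = 26 to 104 mm, 62 wide, 44 high.
- spray_bottle: White bottle with red cap, 68 mm across, 190 high. Bystander; origin at the centre of its underside.
- spawn_jar: Amber jar with steel lid, 72 mm across, 120 high. Bystander; origin at the centre of its underside.
- punnet: Blue punnet of brown mushrooms, 150 x 110 x 57 mm. Bystander; origin at the centre of its underside.
- hygrometer: White room hygrometer, 85 x 35 x 75 mm. Bystander; origin at the centre of its underside.
- mushroom_a: Loose brown mushroom cap, 54 mm across, 28 high. Bystander; origin at the centre of its underside.
- mushroom_b: Loose brown mushroom cap, 48 mm across, 25 high. Bystander; origin at the centre of its underside.
- label_cup: Grey plastic cup, 76 mm across, 80 high. Bystander; origin at the centre of its underside.
There are look-alikes about, which are no part of the job. Of the things that look like the knife, the smaller one is meant.

How it is judged:
On the way, in this order (a step that is already met when the one before it is completed fails the run):
1. the valve is turned off (within 0.1 rad of its stop) (value of joint valve below 0.1 rad), for 0.2 s.
2. the lid is open (more than 1.15 rad) (value of joint lid above 1.15 rad), for 0.2 s.
3. every tool is in the box (x of trowel in the frame of rinse_box between -0.11 and 0.11 m and y of trowel in the frame of rinse_box between -0.135 and 0.135 m and z of trowel in the frame of rinse_box between 0 and 0.105 m and x of brush in the frame of rinse_box between -0.11 and 0.11 m and y of brush in the frame of rinse_box between -0.135 and 0.135 m and z of brush in the frame of rinse_box between 0 and 0.105 m and x of knife in the frame of rinse_box between -0.11 and 0.11 m and y of knife in the frame of rinse_box between -0.135 and 0.135 m and z of knife in the frame of rinse_box between 0 and 0.105 m and x of scraper in the frame of rinse_box between -0.11 and 0.11 m and y of scraper in the frame of rinse_box between -0.135 and 0.135 m and z of scraper in the frame of rinse_box between 0 and 0.105 m and x of scoop in the frame of rinse_box between -0.11 and 0.11 m and y of scoop in the frame of rinse_box between -0.135 and 0.135 m and z of scoop in the frame of rinse_box between 0 and 0.105 m), for 0.2 s.
4. the lid is fully shut again (within 0.05 rad) (value of joint lid below 0.05 rad), for 0.2 s.
5. the valve is half open (0.785 rad, give or take 0.14) (value of joint valve between 0.645 and 0.925 rad), for 0.3 s.
At the end, for the whole second after the job is handed in: Every tool present lies at rest inside the rinse box, the lid is shut to within 0.05 rad, and the valve lever stands at 0.785 rad, give or take 0.14 (45 degrees, give or take 8) (all of step 3 and all of step 5 and value of joint lid below 0.05 rad and velocity of joint valve between -0.05 and 0.05 rad/s and linear speed of each of trowel, brush, knife, scraper, scoop below 0.03 m/s); the robot touches nothing.
It fails at once if the water is on (valve past 0.2 rad) while the lid is up (past 0.25 rad) (value of joint valve above 0.2 rad and value of joint lid above 0.25 rad).
It fails at once if a bystander is moved more than 60 mm or tipped over (distance of any of spray_bottle, spawn_jar, punnet, hygrometer, mushroom_a, mushroom_b, label_cup from where it was at the start of the episode above 0.06 m or angle between any of spray_bottle, spawn_jar, punnet, hygrometer, mushroom_a, mushroom_b, label_cup's own z axis and vertical above 0.7 rad).
Of trowel, brush, knife, scraper, scoop only 3 to 5 are there at a start; the rules pass over those that are not, and their reading is None.
At some moment in a run one of trowel, brush, knife, scraper, scoop may be knocked a few centimetres aside while the robot is not near it.
Once in a run the grip may slacken for a moment while it holds something.
It also fails if it takes over 210 s, if anything falls off the work surface, if the arm or the gripper's body presses on something with over 40 N, if the wrist force passes 120 N, or if a joint passes its speed limit or range.

## Working session

There is one attempt and no reset: what is moved stays moved. The work goes in short steps, Python scripts to look and compute and a shell command to move; the robot and the scene stay as the last step left them, time stands still between calls to the robot, and variables do not carry over. Pictures are saved under pics/ and viewed, at most 18 in all, crops included, and the job is handed in when it is done.

```bash
mkdir -p pics; cat > h.py <<'E'
import numpy as np, cv2
from cell import robot, eyes
def shot(n,save=None):
    c=eyes.calibration(n); im,d=eyes.read_camera(n)
    if save: cv2.imwrite('pics/'+save,im); np.savez('pics/'+save+'.npz',im=im,d=d,T=c['world_to_cam'],K=[c['fx'],c['fy'],c['cx'],c['cy']],D=c['dist_coeffs'])
    return im,d,c
def load(s):
    z=np.load('pics/'+s+'.npz'); return z
def world(z,u,v,depth=None,height=None):
    fx,fy,cx,cy=z['K']; K=np.array([[fx,0,cx],[0,fy,cy],[0,0,1]])
    p=cv2.undistortPoints(np.array([[[u,v]]],float),K,z['D'])[0,0]
    r=np.array([p[0],p[1],1.]); T=np.linalg.inv(z['T'])
    if height is not None:
        o=T[:3,3]; dr=T[:3,:3]@r; return o+dr*(height-o[2])/dr[2]
    if depth is None: depth=np.median(z['d'][int(v)-1:int(v)+2,int(u)-1:int(u)+2])
    return T[:3,:3]@(r*depth)+T[:3,3]
E
python3 - <<'E'
from h import *
for n in ('top','scene'):
    shot(n,n+'0.png')
print(robot.observe())
E
```

```text
{'time': 0.1, 'qpos': array([ 1.13696570e+00,  3.42631023e-01,  1.52491003e+00,  1.06836248e-05,
        1.27538307e+00, -1.46002581e-01]), 'qvel': array([ 0.00072816, -0.00135328, -0.00153528, -0.0002829 , -0.00091201,
       -0.00019783]), 'joint_efforts': array([ 1.99052760e-03, -4.32005489e+01, -2.44697446e+01,  7.17674894e-02,
        5.25837787e-02, -7.94115476e-05]), 'tool_pos': array([0.14886697, 0.50310348, 0.24012987]), 'tool_rot': array([-3.14027683e+00, -2.03816752e-04,  2.85376136e+00]), 'contact_force': array([ 0.39658354, -0.52564016,  0.2468622 ]), 'torque': array([ 0.0379974 , -0.02580939, -0.04238484]), 'grip_force': 0.0, 'opening': 0.09202883868609338}
```

View pics/top0.png

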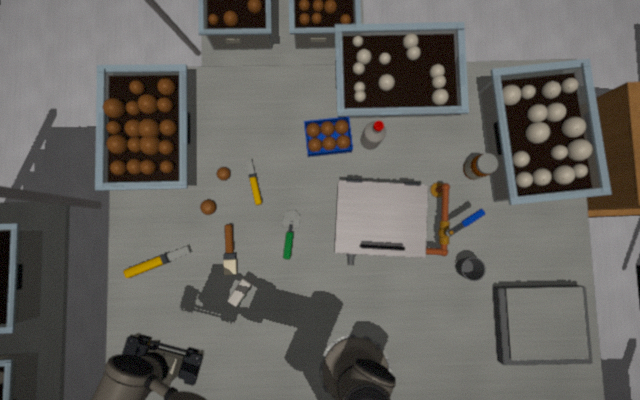

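View pics/scene0.png

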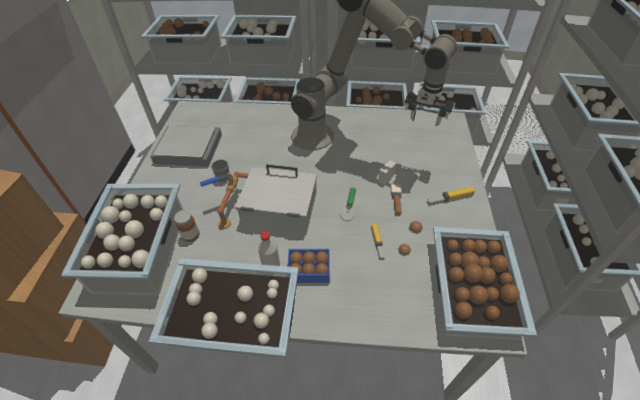

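```bash
python3 - <<'E'
from h import *
a=load('top0.png')['im']; b=load('scene0.png')['im']
c1=cv2.resize(a[140:320,110:310],None,fx=4,fy=4,interpolation=cv2.INTER_CUBIC)[:,:]
c1=np.clip(c1.astype(float)*1.3,0,255).astype(np.uint8)
cv2.imwrite('pics/c1.png',cv2.resize(c1,(660,594)))
c2=cv2.resize(a[165:285,325:495],None,fx=4.5,fy=4.5,interpolation=cv2.INTER_CUBIC)
cv2.imwrite('pics/c2.png',c2)
z=load('top0.png')
for n,u,v in [('boxfl',337,180),('fr',428,182),('br',424,255),('bl',335,253),('h',382,246),('bench',260,220)]:
    print(n,world(z,u,v).round(4))
E
```

```text
boxfl [ 0.626   0.0409 -0.0008]
fr [ 0.612  -0.267   0.0008]
br [ 0.3738 -0.2101  0.1188]
bl [0.3811 0.0546 0.0022]
h [ 0.4053 -0.076   0.1606]
bench [ 0.4968  0.3022 -0.    ]
```

View pics/c1.png

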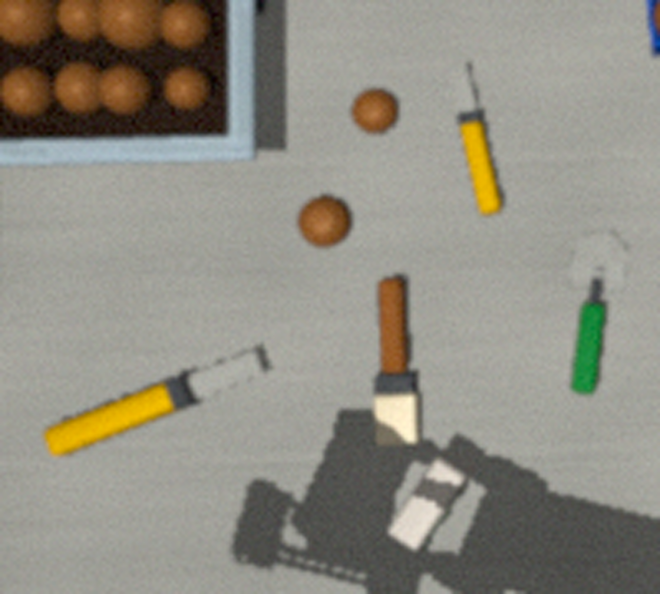

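View pics/c2.png

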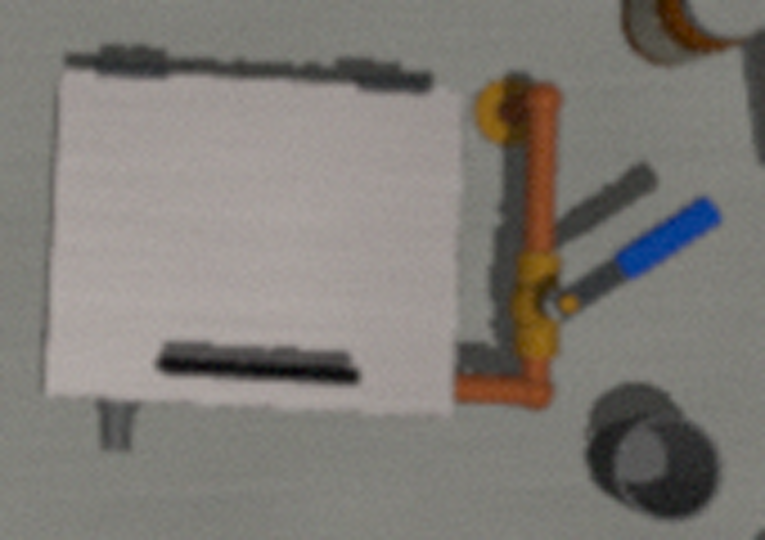

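The top picture shows the box lid (337–428, 180–255) with its bar handle at (382,247). The valve stem is at (446,232) and the blue sleeve at (473,218), about 0.55 rad open. The cup is at (470,265) and the hygrometer at (240,292).

Tools present:
- **Trowel:** (290,235).
- **Brush:** (230,245), bristles pointing toward the robot.
- **Knife:** the candidates are yellow ones at (255,185), about 45 px long, and (155,262), about 67 px long. The smaller one at (255,185) is meant. It measures about 150 mm, which matches 158 mm, and the enlarged crop confirms it.

There is no scraper or scoop.

```bash
python3 - <<'E'
from h import *
z=load('top0.png')
def W(crop,h):
    u,v=crop; return world(z,(u+.5)/4.5-.5+325,(v+.5)/4.5-.5+165,height=h)[:2]
b1,b2=W((162,362),.163),W((357,376),.163)
s=W((668,238),.146); tip=W((710,212),.146)
lc=[W(c,.118) for c in [(62,72),(462,92),(450,412),(48,394)]]
print('bar',b1.round(4),b2.round(4),'len',np.linalg.norm(b1-b2),'yaw',np.arctan2(*(b1-b2))*-1)
print('lid',np.round(lc,4), 'yaws',[-np.arctan2(*(lc[0]-lc[1])),-np.arctan2(*(lc[3]-lc[2])),np.arctan2(*(lc[0]-lc[3])[::-1]),np.arctan2(*(lc[1]-lc[2])[::-1])])
yaw=-np.arctan2(*(b1-b2)); c,s_=np.cos(yaw),np.sin(yaw); R=np.array([[c,-s_],[s_,c]])
bc=(b1+b2)/2
# hinge at box x=+.11? handle box x = .11-.195
for nm,c0 in [('bar',bc-R@[-.085,0]),('lidmean',np.mean(lc,0))]:
    st=c0+R@[-.03,-.205]; d=R.T@(s-st)
    print(nm,'centre',c0.round(4),'stem',st.round(4),'valve',np.arctan2(d[0],-d[1]).round(3),'r',np.linalg.norm(d).round(4))
print('grip',s.round(4),tip.round(4))
# depth-based lever/handle centroid
im,d=z['im'],z['d']
m=(im[...,0]>120)&(im[...,2]<60)&(im[...,1]<110); 
v,u=np.nonzero(m); k=(u>440)&(u<490)&(v>200)&(v<240); P=np.array([world(z,a,b) for a,b in zip(u[k],v[k])]); print('blue',k.sum(),np.median(P,0).round(4),P[:,2].min(),P[:,2].max())
P=np.array([world(z,a,b,height=.146) for a,b in zip(u[k],v[k])]);print(P.mean(0), P.min(0),P.max(0)); 
w,V=np.linalg.eigh(np.cov(P[:,:2].T)); print(V[:,1])
E
```

```text
bar [ 0.4097 -0.0127] [ 0.3975 -0.14  ] len 0.12782395620245882 yaw -0.09511153081191566
lid [[ 0.608   0.0442]
 [ 0.588  -0.2304]
 [ 0.3702 -0.212 ]
 [ 0.3888  0.0599]] yaws [np.float64(-0.072800033903955), np.float64(-0.0684845350961974), np.float64(-0.07144186147332572), np.float64(-0.08425324364109635)]
bar centre [ 0.4882 -0.0844] stem [ 0.4389 -0.2856] valve 0.665 r 0.0827
lidmean centre [ 0.4887 -0.0846] stem [ 0.4394 -0.2858] valve 0.661 r 0.0823
grip [ 0.4835 -0.3552] [ 0.5002 -0.3842]
blue 139 [ 0.4847 -0.3558  0.145 ] 0.1403437280429387 0.14716199320723877
[ 0.48342066 -0.35621255  0.146     ] [ 0.45862523 -0.38901112  0.146     ] [ 0.50558971 -0.3241669   0.146     ]
[-0.51854826  0.85504836]
```

```bash
python3 -m handwheel '[30,-40,0,-0.037,1,30,-40,0,-0.037,1,30,-40,0,-0.037,1,30,-40,0,-0.037,1,30,-40,0,-0.037,1,30,-40,0,-0.037,1,30,-40,0,-0.037,1,30,-40,0,-0.037,1]' >/dev/null
python3 -m handwheel '[30,-40,0,-0.037,1,30,-40,0,-0.037,1,3,-46,0,-0.037,1,3,-46,0,-0.037,1,3,-46,0,-0.037,1,3,-46,0,-0.037,1,3,-46,0,-0.037,1,3,-46,0,-0.037,1]' >/dev/null
python3 -m handwheel '[4,-46,0,-0.037,1,4,-46,0,-0.037,1,4,-46,0,-0.037,1,4,-46,0,-0.037,1,0,0,0,0,1,0,0,0,0,1]'
python3 - <<'E'
from h import *
shot('wrist','w1.png'); print(robot.observe()['tool_rot'],robot.observe()['qpos'])
E
```

```text
time: 2.3
tool_pos: [0.4825, -0.357, 0.2396]
tool_rot: [-3.141, -0.002, 2.112]
contact_force: [-0.3, 1.2, -0.0]
opening: 0.0918
grip_force: 0.0
[-3.14159226e+00 -1.96457916e-03  2.11371334e+00] [-7.63381934e-01  4.82198142e-01  1.30601719e+00  5.25366660e-04
  1.35527371e+00 -1.30641178e+00]
```

View pics/w1.png

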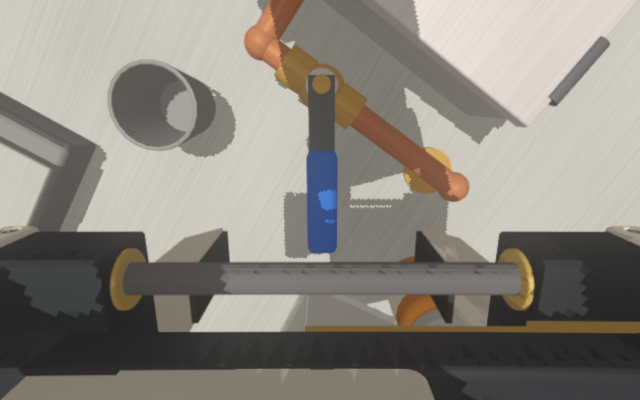

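The wrist view shows the lever upright in the picture and centred, with the stem at (321,84) and the sleeve centre at (321,202). The cup at (155,105) is clear.

```bash
python3 - <<'E'
from h import *
z=load('w1.png')
for p,h in [((321,76),.148),((321,202),.1465),((321,250),.1465),((321,152),.1465)]: print(world(z,*p),world(z,*p,height=h))
E
python3 -m handwheel '[0,0,-35,0,1,0,0,-35,0,1,0,0,-34,0,1,0,0,0,0,0.5,0,0,0,0,0.4,0,0,0,0,0.35,0,0,0,0,0.35]' 30
```

```text
[ 0.4386928  -0.28276025  0.14945158] [ 0.43863664 -0.28266839  0.148     ]
[ 0.48248097 -0.35575572  0.14785442] [ 0.48267874 -0.35608704  0.1465    ]
[ 0.5015678  -0.38757214  0.14772961] [ 0.50184606 -0.38803748  0.1465    ]
[ 0.46419842 -0.32528193  0.14597918] [ 0.46416276 -0.32522185  0.1465    ]
time: 3.05
tool_pos: [0.4839, -0.357, 0.139]
tool_rot: [3.14, 0.004, 2.114]
contact_force: [0.6, -0.1, 0.6]
opening: 0.0642
grip_force: 0.0
```

```bash
python3 -m handwheel '[0,0,0,0,0,0,0,0,0,0,0,0,0,0,0,0,0,0,0,0,0,0,0,0,0,0,0,0,0,0]' 30
python3 -m handwheel '[-6,-3.2,0,-0.08,0,-6,-2.8,0,-0.08,0,-6.5,-2.3,0,-0.08,0,-6.5,-1.8,0,-0.08,0,-6.7,-1.2,0,-0.08,0,-6.7,-0.6,0,-0.08,0,-6.8,-0.1,0,-0.08,0,-6.8,0.3,0,-0.08,0]'
python3 -m handwheel '[-1,0,0,-0.01,0,0,0,0,0,0,0,0,0,0,0]'
```

```text
time: 3.65
tool_pos: [0.4829, -0.3567, 0.1367]
tool_rot: [-3.141, -0.0, 2.114]
contact_force: [-0.6, -0.6, 0.4]
opening: 0.0215
grip_force: 30.0
time: 4.45
tool_pos: [0.4328, -0.3687, 0.1368]
tool_rot: [3.137, 0.001, 1.47]
contact_force: [35.0, 1.4, -11.6]
opening: 0.0214
grip_force: 30.2
time: 4.75
tool_pos: [0.4331, -0.3686, 0.1368]
tool_rot: [3.135, 0.001, 1.465]
contact_force: [13.8, -0.6, -5.7]
opening: 0.0221
grip_force: 30.3
```

```bash
python3 -m handwheel '[0,0,0,0,0.6,0,0,0,0,0.6,0,0,0,0,0.6,0,0,0,0,0.6,0,0,35,0,0.6,0,0,45,0,1,0,0,45,0,1,0,0,0,0,1]'
python3 -m handwheel '[-4,42,0,0.01,1,-4,42,0,0.01,1,-4,42,0,0.01,1,-4,42,0,0,1,-4,42,0,0,1,-4,42,0,0,1,-4,40,0,0,1,0,0,0,0,1]'
python3 - <<'E'
from h import *
shot('wrist','w2.png'); shot('top','top1.png')
E
```

```text
time: 5.55
tool_pos: [0.4316, -0.3703, 0.2686]
tool_rot: [3.132, 0.009, 1.464]
contact_force: [1.2, -0.1, -0.2]
opening: 0.0744
grip_force: 0.0
time: 6.35
tool_pos: [0.4007, -0.0725, 0.2615]
tool_rot: [-3.141, -0.001, 1.498]
contact_force: [0.4, -0.0, -0.8]
opening: 0.0917
grip_force: 0.0
```

View pics/w2.png

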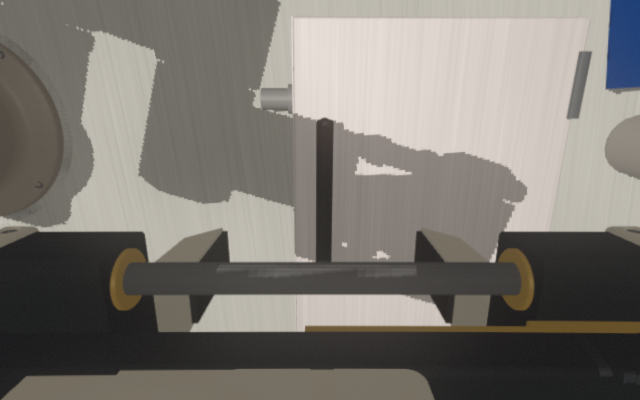

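The bar is vertical at columns 317–333, from its far end at (325,121). It is aligned with the gripper and slightly to the +x side.

```bash
python3 - <<'E'
from h import *
z=load('w2.png')
for p in [(325,124),(325,250),(310,17),(586,18),(325,200)]: print(world(z,*p).round(4),world(z,*p,height=.165 if p[0]==325 else .118).round(4))
E
python3 -m handwheel '[1.5,-3,-35,0,1,1.5,-3,-36,0,1,0,0,-36,0,1,0,0,0,0,0.5,0,0,0,0,0.3,0,0,0,0,0,0,0,0,0,0,0,0,0,0,0]' 40
```

```text
[ 0.4082 -0.0168  0.1662] [ 0.4082 -0.0169  0.165 ]
[ 0.4016 -0.1096  0.1663] [ 0.4015 -0.1102  0.165 ]
[0.4027 0.0602 0.12  ] [0.4027 0.0606 0.118 ]
[0.6087 0.0432 0.1199] [0.6101 0.0435 0.118 ]
[ 0.4043 -0.0706  0.1664] [ 0.4043 -0.071   0.165 ]
time: 7.25
tool_pos: [0.4057, -0.0826, 0.1559]
tool_rot: [3.139, 0.001, 1.494]
contact_force: [-0.4, 0.5, 0.1]
opening: 0.0567
grip_force: 0.0
```

```bash
python3 -m handwheel '[0,0,-2,0,0,0,0,0,0,0,0,0,0,0,0,0,0,0,0,0,0,0,0,0,0,0,0,0,0,0]' 25
python3 -m handwheel '[4.5,-0.3,16,0,0,5.7,-0.5,15.1,0,0,6.8,-0.5,14.6,0,0,8,-0.6,13.9,0,0,9,-0.7,13.2,0,0,10.2,-0.7,12.5,0,0,11,-0.8,11.6,0,0,12,-0.9,10.7,0,0]'
python3 -m handwheel '[12.7,-0.9,9.6,0,0,13.5,-1,8.8,0,0,14.2,-1,7.6,0,0,14.7,-1.1,6.4,0,0,15.2,-1.1,5.1,0,0,15.6,-1.2,4,0,0,15.8,-1.2,2.7,0,0,15.9,-1.2,1.5,0,0]'
python3 -m handwheel '[16,-1.2,0.2,0,0,16,-1.2,-1.1,0,0,0,0,0,0,0,0,0,0,0,0]'
```

```text
time: 7.85
tool_pos: [0.4014, -0.0819, 0.1524]
tool_rot: [-3.133, -0.0, 1.495]
contact_force: [-14.8, -1.1, 10.3]
opening: 0.0113
grip_force: 25.0
time: 8.65
tool_pos: [0.4658, -0.0871, 0.2611]
tool_rot: [-3.126, 0.001, 1.494]
contact_force: [-27.7, -1.3, 22.4]
opening: 0.0108
grip_force: 25.0
time: 9.45
tool_pos: [0.5892, -0.097, 0.3069]
tool_rot: [-3.14, 0.002, 1.493]
contact_force: [-5.7, -3.7, 4.3]
opening: 0.011
grip_force: 25.0
time: 9.85
tool_pos: [0.6227, -0.0997, 0.3054]
tool_rot: [3.139, 0.002, 1.493]
contact_force: [2.8, -4.7, 1.9]
opening: 0.011
grip_force: 25.0
```

```bash
python3 -m handwheel '[0,0,0,0,0.22,0,0,0,0,0.22,0,0,0,0,0.22,0,0,30,0,0.22,0,0,40,0,0.22,0,0,20,0,0.3,0,0,0,0,0.3]'
cat > tools.py <<'E'
from h import *
def tools(name):
    z=load(name); im=z['im']; hsv=cv2.cvtColor(im,cv2.COLOR_BGR2HSV); out={}
    for n,lo,hi,h,xc in [('trowel',(50,120,50),(80,255,255),.024,-20),('knife',(20,150,100),(32,255,255),.022,-21),('brush',(5,110,40),(16,255,190),.022,-17.5)]:
        m=cv2.inRange(hsv,lo,hi); k,lab,st,ce=cv2.connectedComponentsWithStats(m)
        for i in range(1,k):
            if st[i,4]<60: continue
            v,u=np.nonzero(lab==i); P=np.array([world(z,a,b,height=h)[:2] for a,b in zip(u,v)])
            c=P.mean(0); w,V=np.linalg.eigh(np.cov(P.T)); L=np.sqrt(12*w)
            if L[1]<2*L[0] or c[0]<.2 or L[1]>.2: continue
            print(n,'px',ce[i].round(0),'centre',c.round(4),'LxW',(L[::-1]*1000).round(0),'axis ang',round(np.arctan2(V[1,1],V[0,1]),3))
E
python3 - <<'E'
from tools import *
shot('top','top2.png'); tools('top2.png'); shot('scene','sc2.png')
E
```

```text
time: 10.55
tool_pos: [0.6223, -0.0982, 0.3988]
tool_rot: [3.135, 0.001, 1.494]
contact_force: [0.5, -0.3, 0.7]
opening: 0.0268
grip_force: 0.0
trowel px [288. 245.] centre [0.4121 0.209 ] LxW [86. 21.] axis ang 2.992
knife px [255. 190.] centre [0.5943 0.3136] LxW [92. 22.] axis ang -2.927
knife px [143. 267.] centre [0.3542 0.6774] LxW [123.  30.] axis ang 1.928
brush px [477. 169.] centre [ 0.6508 -0.4253] LxW [67. 33.] axis ang -2.892
brush px [132. 167.] centre [0.681  0.7154] LxW [144.  50.] axis ang 1.562
brush px [229. 238.] centre [0.4392 0.402 ] LxW [91. 24.] axis ang -3.112
```

View pics/sc2.png

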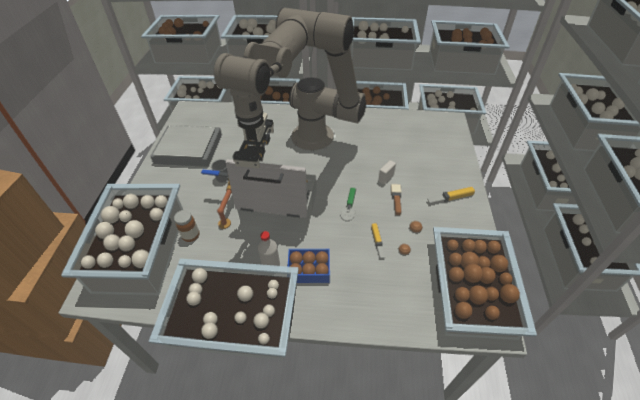

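Lid stands up and the lever is square across the pipe (off). Next I go for the trowel.

```bash
python3 -m handwheel '[-24,38,0,0.149,0.5,-24,38,0,0.149,0.6,-24,38,0,0.149,0.7,-24,38,0,0.149,0.7,-24,38,0,0.149,0.7,-24,38,0,0.149,0.7,-24,38,0,0.149,0.7,-24,38,0,0.149,0.7]'
python3 -m handwheel '[-25,0,-45,0.149,0.7,-25,0,-45,0.149,0.7,0,0,-45,0,0.7,0,0,-45,0,0.7,0,0,0,0,0.7,0,0,0,0,0.7]'
python3 - <<'E'
from tools import *
shot('wrist','w3.png'); tools('w3.png'); print(robot.observe()['tool_pos'],robot.observe()['tool_rot'])
E
```

```text
time: 11.45
tool_pos: [0.4279, 0.2068, 0.3934]
tool_rot: [-3.14, -0.003, 2.692]
contact_force: [1.3, 0.5, 0.4]
opening: 0.0643
grip_force: 0.0
time: 12.05
tool_pos: [0.3808, 0.2055, 0.2177]
tool_rot: [-3.141, -0.002, 2.984]
contact_force: [0.4, 0.4, 1.4]
opening: 0.0642
grip_force: 0.0
brush px [515. 199.] centre [0.438  0.3964] LxW [87. 17.] axis ang -3.089
[0.38191909 0.20582208 0.21892421] [3.14094616e+00 9.65670507e-04 2.98363841e+00]
```

View pics/w3.png

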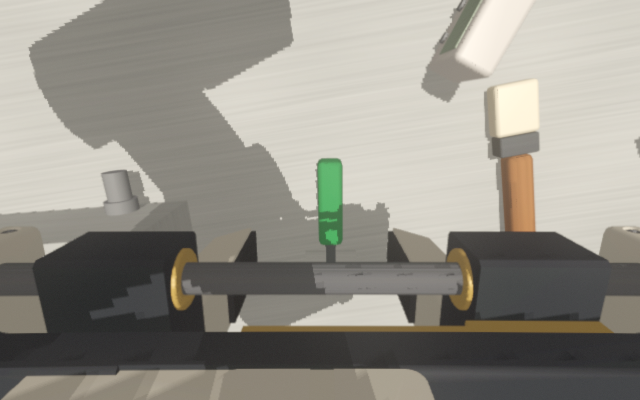

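The trowel's green handle runs from (330,160) to (331,243), nearly parallel to the fingers' plane and a little right of centre.

```bash
python3 - <<'E'
from h import *
z=load('w3.png')
for p in [(329,160),(331,242),(330,200)]: print(world(z,*p).round(4),world(z,*p,height=.025).round(4))
E
```

```text
[0.3676 0.2153 0.0255] [0.3677 0.2153 0.025 ]
[0.4529 0.2043 0.0273] [0.4539 0.2042 0.025 ]
[0.4067 0.2102 0.0308] [0.4084 0.2101 0.025 ]
```

```bash
python3 -m handwheel '[24,0.5,-40,0.02,0.7,23,0.5,-40,0,0.7,0,0,-40,0,0.7,0,0,-40,0,0.7,0,0,-30,0,0.7,0,0,-10,0,0.7,0,0,0,0,0.7]'
python3 -m handwheel '[0,0,0,0,0,0,0,0,0,0,0,0,0,0,0,0,0,0,0,0,0,0,0,0,0,0,0,0,0,0]' 40
python3 -m handwheel '[0,0,20,0,0,0,0,40,0,0,0,0,40,0,0,0,0,40,0,0,0,0,40,0,0,0,0,0,0,0]'
```

```text
time: 12.8
tool_pos: [0.4292, 0.2068, 0.0181]
tool_rot: [3.141, 0.0, 3.004]
contact_force: [0.7, 0.2, 0.6]
opening: 0.0645
grip_force: 0.0
time: 13.4
tool_pos: [0.4284, 0.2067, 0.018]
tool_rot: [3.141, 0.0, 3.004]
contact_force: [-0.3, -1.1, 2.8]
opening: 0.0246
grip_force: 40.0
time: 14.0
tool_pos: [0.4306, 0.2074, 0.2026]
tool_rot: [3.137, 0.009, 3.004]
contact_force: [0.1, -1.2, -2.5]
opening: 0.0245
grip_force: 40.0
```

```bash
python3 -m handwheel '[7.4,-38.5,0,0.01,0,7.4,-38.5,0,0.01,0,7.4,-38.5,0,0.01,0,7.4,-38.5,0,0.01,0,7.4,-38.5,0,0.01,0,7.4,-38.5,0,0.01,0,0,0,0,0,0]'
python3 -m handwheel '[0,0,-40,0,0,0,0,-40,0,0,0,0,-40,0,0,0,0,-10,0,0,0,0,0,0,0,0,0,0,0,0]'
python3 -m handwheel '[0,0,0,0,0.4,0,0,0,0,0.5,0,0,0,0,0.5,0,0,0,0,0.5,0,0,40,0,0.5,0,0,40,0,0.5,0,0,40,0,0.5,0,0,30,0,0.5]'
python3 - <<'E'
from tools import *
shot('wrist','w4.png')
E
```

```text
time: 14.7
tool_pos: [0.4729, -0.0282, 0.1964]
tool_rot: [-3.14, -0.001, 3.06]
contact_force: [-0.3, 1.0, -2.0]
opening: 0.0248
grip_force: 40.0
time: 15.3
tool_pos: [0.4734, -0.0242, 0.0687]
tool_rot: [-3.142, 0.001, 3.064]
contact_force: [0.3, -0.6, -0.8]
opening: 0.0245
grip_force: 40.0
time: 16.1
tool_pos: [0.473, -0.0245, 0.2205]
tool_rot: [-3.141, 0.003, 3.064]
contact_force: [0.7, 0.0, -0.8]
opening: 0.0459
grip_force: 0.0
```

View pics/w4.png

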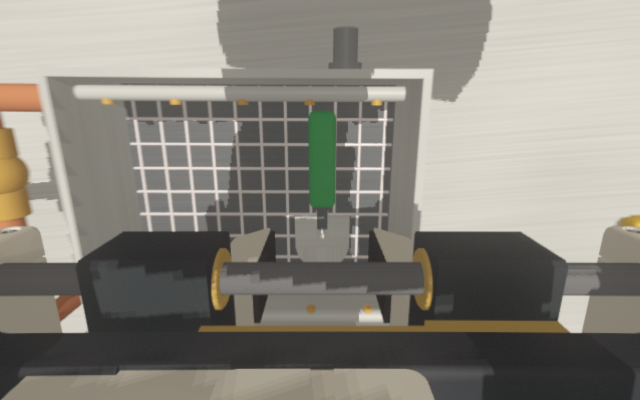

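The trowel lies in the box, with its handle at (322,160). Now the knife and brush.

```bash
python3 - <<'E'
from tools import *
shot('top','top3.png'); tools('top3.png'); print(robot.observe()['qpos'].round(2))
E
```

```text
knife px [255. 190.] centre [0.594  0.3136] LxW [93. 22.] axis ang -2.927
knife px [143. 267.] centre [0.3542 0.6773] LxW [123.  30.] axis ang 1.927
brush px [318.  11.] centre [1.2061 0.0917] LxW [135.  57.] axis ang 2.096
brush px [476. 168.] centre [ 0.6541 -0.4234] LxW [71. 33.] axis ang -2.805
brush px [132. 167.] centre [0.6812 0.7157] LxW [144.  49.] axis ang 1.56
brush px [444. 204.] centre [ 0.5336 -0.3108] LxW [113.  27.] axis ang 3.138
brush px [236. 242.] centre [0.4257 0.3781] LxW [93. 24.] axis ang -3.123
brush px [437. 250.] centre [ 0.3837 -0.2814] LxW [74. 30.] axis ang 1.637
[-0.21  0.26  1.69  0.    1.18 -1.71]
```

The brush has been knocked about 25 mm aside and is now at (236,242). Knife next.

```bash
python3 -m handwheel '[4,42,0,0.036,0.6,4,42,0,0.036,0.7,4,42,0,0.036,0.7,15,42,0,0.036,0.7,18,42,0,0.036,0.7,18,42,0,0.036,0.7,18,42,0,0.036,0.7,18,40,0,0.036,0.7]'
python3 -m handwheel '[0,0,0,0,0.7,0,0,0,0,0.7]'
python3 - <<'E'
from tools import *
shot('wrist','w5.png'); tools('w5.png'); print(robot.observe()['tool_pos'],robot.observe()['tool_rot'])
E
```

```text
time: 17.0
tool_pos: [0.5717, 0.3115, 0.2166]
tool_rot: [-3.141, -0.001, -2.93]
contact_force: [0.6, -0.8, 1.2]
opening: 0.0642
grip_force: 0.0
time: 17.2
tool_pos: [0.5711, 0.3102, 0.2158]
tool_rot: [-3.141, -0.003, -2.93]
contact_force: [-0.5, -0.8, -0.1]
opening: 0.064
grip_force: 0.0
knife px [320. 196.] centre [0.5939 0.3134] LxW [93. 21.] axis ang -2.93
brush px [422.  46.] centre [0.4361 0.3745] LxW [80. 29.] axis ang -3.056
[0.57107279 0.30922163 0.21651729] [-3.14091088e+00 -2.15332053e-03 -2.93127304e+00]
```

View pics/w5.png

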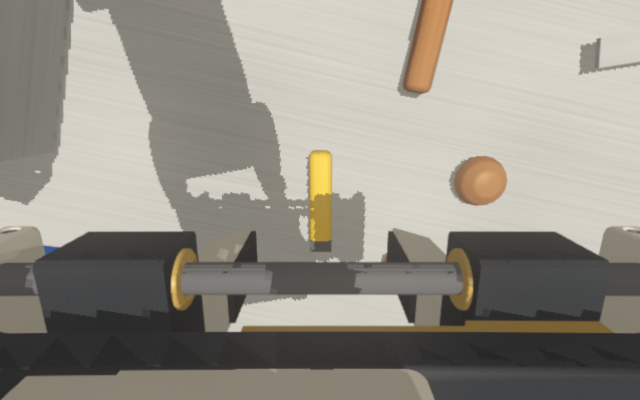

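The knife handle at (320,196) is centred between the fingers, and the mushroom at (480,180) stays clear with a smaller opening.

```bash
python3 -m handwheel '[22,4,-40,0,0.55,21,4,-40,0,0.55,0,0,-40,0,0.55,0,0,-40,0,0.55,0,0,-28,0,0.55,0,0,-10,0,0.55,0,0,0,0,0.55]'
python3 -m handwheel '[0,0,0,0,0,0,0,0,0,0,0,0,0,0,0,0,0,0,0,0,0,0,0,0,0,0,0,0,0,0]' 40
python3 -m handwheel '[0,0,20,0,0,0,0,40,0,0,0,0,40,0,0,0,0,40,0,0,0,0,40,0,0,0,0,0,0,0]'
```

```text
time: 17.95
tool_pos: [0.614, 0.3163, 0.0188]
tool_rot: [-3.141, -0.003, -2.933]
contact_force: [0.8, -0.4, 0.9]
opening: 0.0503
grip_force: 0.0
time: 18.55
tool_pos: [0.6151, 0.3179, 0.0209]
tool_rot: [3.141, 0.002, -2.931]
contact_force: [-1.2, 0.1, 6.4]
opening: 0.0227
grip_force: 40.0
time: 19.15
tool_pos: [0.617, 0.3187, 0.207]
tool_rot: [3.14, 0.012, -2.931]
contact_force: [0.4, -0.4, 0.7]
opening: 0.0224
grip_force: 40.0
```

```bash
python3 -m handwheel '[-25,-40,0,-0.03,0,-25,-40,0,-0.03,0,-25,-40,0,-0.03,0,-25,-40,0,-0.03,0,-6.5,-40,0,-0.03,0,-6.5,-40,0,-0.03,0,-6.5,-40,0,-0.03,0,-6.5,-40,0,-0.03,0]'
python3 -m handwheel '[-6.5,-40,0,-0.03,0,-6,-42,0,-0.02,0,0,0,0,0,0,0,0,-40,0,0,0,0,-40,0,0,0,0,-40,0,0,0,0,-10,0,0,0,0,0,0,0]'
python3 -m handwheel '[0,0,0,0,0.4,0,0,0,0,0.5,0,0,0,0,0.5,0,0,0,0,0.5,0,0,40,0,0.5,0,0,40,0,0.5,0,0,40,0,0.5,0,0,30,0,0.5]'
python3 - <<'E'
from tools import *
shot('wrist','w6.png'); shot('top','top4.png'); tools('top4.png')
E
```

```text
time: 19.95
tool_pos: [0.4877, -0.0038, 0.1992]
tool_rot: [3.141, -0.001, 3.111]
contact_force: [0.9, -0.0, -0.6]
opening: 0.0228
grip_force: 40.0
time: 20.75
tool_pos: [0.4752, -0.0836, 0.0686]
tool_rot: [3.14, -0.004, 3.062]
contact_force: [0.9, 0.4, 0.1]
opening: 0.0225
grip_force: 40.0
time: 21.55
tool_pos: [0.4765, -0.0845, 0.2228]
tool_rot: [-3.141, 0.003, 3.062]
contact_force: [1.0, -0.1, -0.5]
opening: 0.046
grip_force: 0.0
trowel px [358. 233.] centre [ 0.4442 -0.0209] LxW [83. 22.] axis ang -3.097
knife px [143. 267.] centre [0.3542 0.677 ] LxW [123.  30.] axis ang 1.924
brush px [318.  11.] centre [1.2054 0.0918] LxW [134.  58.] axis ang 2.096
brush px [476. 167.] centre [ 0.6555 -0.4231] LxW [71. 34.] axis ang -2.841
brush px [132. 167.] centre [0.681  0.7146] LxW [144.  49.] axis ang 1.565
brush px [236. 242.] centre [0.4257 0.3782] LxW [93. 23.] axis ang -3.123
```

View pics/w6.png

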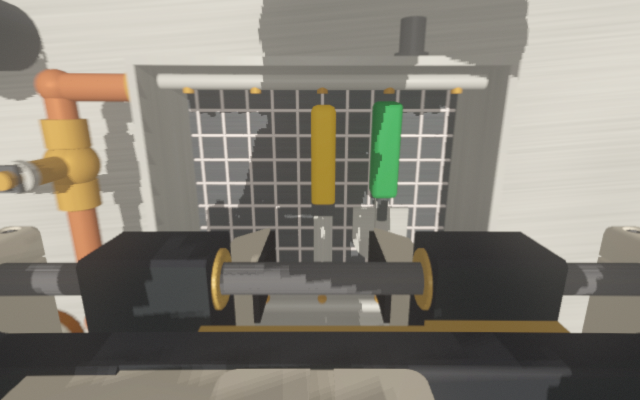

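Knife and trowel are in the box. For the brush I check clearance to the hygrometer.

```bash
python3 - <<'E'
from h import *
z=load('top4.png'); im=z['im']
# hygrometer: points with z in 0.05..0.09 around
P=[world(z,u,v) for v in range(270,325) for u in range(205,275) if z['d'][v,u]>0]
P=np.array(P);k=(P[:,2]>.06)&(P[:,2]<.09); print(k.sum(),P[k].min(0).round(3),P[k].max(0).round(3),P[k].mean(0).round(3))
T=np.linalg.inv(load('w6.png')['T']); print('cam-tcp',(T[:3,3]-robot.observe()['tool_pos']).round(3))
E
```

```text
321 [0.231 0.326 0.061] [0.311 0.395 0.078] [0.271 0.36  0.073]
cam-tcp [-0.07   0.006  0.144]
```

```bash
python3 -m handwheel '[-6,46,0,0.01,0.7,-6,46,0,0.01,0.7,-6,46,0,0.01,0.7,-6,46,0,0.01,0.7,-6,46,0,0.01,0.7,-6,46,0,0.01,0.7,-6,46,0,0.01,0.7,-6,46,0,0.01,0.7]'
python3 -m handwheel '[-6,46,0,0.01,0.7,-7,48,0,0.01,0.7,0,0,-20,0,0.7,0,0,0,0,0.7,0,0,0,0,0.7]'
python3 - <<'E'
from tools import *
shot('wrist','w7.png'); tools('w7.png'); print(robot.observe()['tool_pos'],robot.observe()['tool_rot'])
E
```

```text
time: 22.45
tool_pos: [0.4272, 0.2853, 0.2193]
tool_rot: [-3.141, -0.0, -3.141]
contact_force: [1.2, -0.5, 0.6]
opening: 0.0644
grip_force: 0.0
time: 22.95
tool_pos: [0.4148, 0.377, 0.1992]
tool_rot: [-3.14, -0.002, -3.122]
contact_force: [-0.1, 0.3, 0.5]
opening: 0.064
grip_force: 0.0
brush px [323. 199.] centre [0.4362 0.3789] LxW [90. 27.] axis ang -3.088
brush px [395. 305.] centre [0.5506 0.4567] LxW [30. 13.] axis ang -2.505
[0.41536516 0.3768638  0.19992354] [-3.14128386e+00 -2.90259048e-04 -3.12241378e+00]
```

View pics/w7.png

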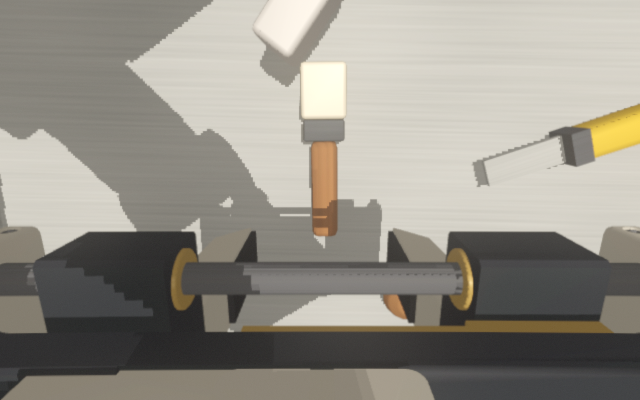

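The brush handle, from (323,142) to (325,235), is centred and aligned. I descend and grip.

```bash
python3 -m handwheel '[0,1,-40,0,0.65,0,0,-40,0,0.65,0,0,-40,0,0.65,0,0,-40,0,0.65,0,0,-15,0,0.65,0,0,-6,0,0.65,0,0,0,0,0.65]'
python3 -m handwheel '[0,0,0,0,0,0,0,0,0,0,0,0,0,0,0,0,0,0,0,0,0,0,0,0,0,0,0,0,0,0]' 40
python3 -m handwheel '[0,0,20,0,0,0,0,40,0,0,0,0,40,0,0,0,0,40,0,0,0,0,40,0,0,0,0,0,0,0]'
```

```text
time: 23.7
tool_pos: [0.4159, 0.3781, 0.0191]
tool_rot: [3.141, 0.0, -3.123]
contact_force: [0.8, -0.2, 0.2]
opening: 0.0595
grip_force: 0.0
time: 24.3
tool_pos: [0.4153, 0.3788, 0.0191]
tool_rot: [3.141, 0.0, -3.121]
contact_force: [-1.2, -0.4, 3.4]
opening: 0.0251
grip_force: 40.0
time: 24.9
tool_pos: [0.4173, 0.3802, 0.2045]
tool_rot: [3.136, 0.009, -3.121]
contact_force: [0.7, -0.2, -1.0]
opening: 0.0248
grip_force: 40.0
```

```bash
python3 -m handwheel '[7.5,-43.5,0,-0.008,0,7.5,-43.5,0,-0.008,0,7.5,-43.5,0,-0.008,0,7.5,-43.5,0,-0.008,0,7.5,-43.5,0,-0.008,0,7.5,-43.5,0,-0.008,0,7.5,-43.5,0,-0.008,0,7.5,-43.5,0,-0.008,0]'
python3 -m handwheel '[7.5,-43.5,0,-0.008,0,7.5,-43.5,0,-0.008,0,7.5,-43.5,0,-0.008,0,7.5,-43.5,0,-0.008,0,0,0,0,0,0,0,0,0,0,0]'
python3 -m handwheel '[0,0,-40,0,0,0,0,-40,0,0,0,0,-40,0,0,0,0,-10,0,0,0,0,0,0,0]'
python3 -m handwheel '[0,0,0,0,0.4,0,0,0,0,0.5,0,0,0,0,0.5,0,0,0,0,0.5,0,0,40,0,0.5,0,0,40,0,0.5,0,0,40,0,0.5,0,0,30,0,0.5]'
python3 - <<'E'
from tools import *
shot('wrist','w8.png'); shot('top','top5.png'); tools('top5.png')
E
```

```text
time: 25.7
tool_pos: [0.4747, 0.0289, 0.1979]
tool_rot: [3.141, -0.001, 3.098]
contact_force: [0.9, 0.4, -0.8]
opening: 0.0245
grip_force: 40.0
time: 26.3
tool_pos: [0.5045, -0.1438, 0.1975]
tool_rot: [3.14, -0.002, 3.064]
contact_force: [-0.1, -0.2, -0.9]
opening: 0.0247
grip_force: 40.0
time: 26.8
tool_pos: [0.5042, -0.1418, 0.0676]
tool_rot: [3.14, -0.004, 3.067]
contact_force: [0.5, -0.4, -0.3]
opening: 0.0247
grip_force: 40.0
time: 27.6
tool_pos: [0.5055, -0.1436, 0.2219]
tool_rot: [-3.141, 0.003, 3.066]
contact_force: [0.7, 0.4, 0.3]
opening: 0.0461
grip_force: 0.0
trowel px [359. 229.] centre [ 0.4573 -0.0243] LxW [90. 23.] axis ang 3.071
knife px [143. 267.] centre [0.3541 0.6776] LxW [122.  29.] axis ang 1.927
brush px [476. 167.] centre [ 0.6562 -0.4228] LxW [71. 33.] axis ang -2.862
brush px [132. 167.] centre [0.681  0.7156] LxW [145.  49.] axis ang 1.563
brush px [438. 250.] centre [ 0.3837 -0.2816] LxW [75. 30.] axis ang 1.63
```

View pics/w8.png

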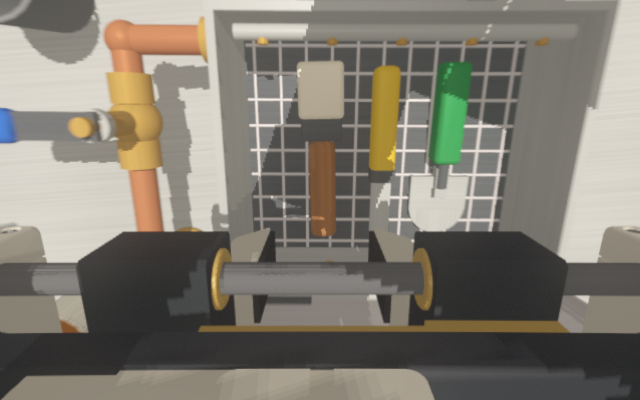

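All three tools lie flat in the box: brush (321,150), knife (383,120), trowel (450,110). The lever is still across the pipe. Back to the lid handle.

```bash
python3 -m handwheel '[-20,0,45,-0.143,0.3,-20,0,45,-0.143,0.22,-20,0,45,-0.143,0.22,-20,0,45,-0.143,0.22,28,6.5,0,-0.143,0.22,28,6.5,0,-0.143,0.22,28,6.5,0,-0.143,0.22,28,6.5,0,-0.143,0.22]'
python3 -m handwheel '[28,6,0,-0.143,0.22,28,6,0,-0.143,0.22,28,6,0,-0.143,0.22,0,0,0,0,0.22,0,0,0,0,0.22]'
python3 - <<'E'
from h import *
shot('wrist','w9.png')
E
```

```text
time: 28.5
tool_pos: [0.5379, -0.1171, 0.3983]
tool_rot: [-3.141, -0.0, 1.916]
contact_force: [-0.1, -0.6, 0.2]
opening: 0.0204
grip_force: 0.0
time: 29.0
tool_pos: [0.6211, -0.0994, 0.3973]
tool_rot: [-3.139, -0.0, 1.495]
contact_force: [0.3, 0.1, 0.2]
opening: 0.0201
grip_force: 0.0
```

View pics/w9.png

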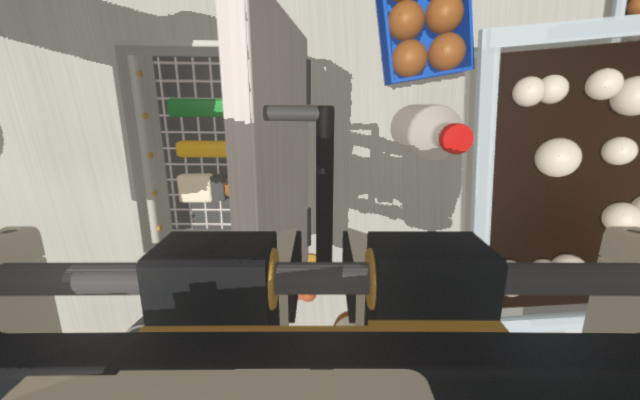

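The bar (column 325) sits between the fingers, just as when I released it. I descend, grip and swing it shut.

```bash
python3 -m handwheel '[1,0,-30,0,0.22,0,0,-30,0,0.22,0,0,-22,0,0.22,0,0,-10,0,0.22,0,0,0,0,0.22,0,0,0,0,0.22]'
python3 -m handwheel '[0,0,0,0,0,0,0,0,0,0,0,0,0,0,0,0,0,0,0,0,0,0,0,0,0]' 25
python3 -m handwheel '[-16,1.2,1.1,0,0,-16,1.2,-0.2,0,0,-15.9,1.2,-1.5,0,0,-15.8,1.2,-2.7,0,0,-15.6,1.2,-4,0,0,-15.2,1.1,-5.1,0,0,-14.7,1.1,-6.4,0,0,-14.2,1,-7.6,0,0]'
python3 -m handwheel '[-13.5,1,-8.8,0,0,-12.7,0.9,-9.6,0,0,-12,0.9,-10.7,0,0,-11,0.8,-11.6,0,0,-10.2,0.7,-12.5,0,0,-9,0.7,-13.2,0,0,-8,0.6,-13.9,0,0,-6.8,0.5,-14.6,0,0]'
python3 -m handwheel '[0,0,0,0,0,0,0,0,0,0]'
```

```text
time: 29.65
tool_pos: [0.6222, -0.0997, 0.3084]
tool_rot: [3.139, 0.001, 1.493]
contact_force: [-0.8, 0.1, 1.1]
opening: 0.0202
grip_force: 0.0
time: 30.15
tool_pos: [0.6226, -0.0995, 0.3083]
tool_rot: [3.139, 0.001, 1.493]
contact_force: [-1.0, -0.7, 5.9]
opening: 0.0112
grip_force: 25.0
time: 30.95
tool_pos: [0.4992, -0.0896, 0.2817]
tool_rot: [3.137, -0.0, 1.493]
contact_force: [2.3, 3.1, 2.4]
opening: 0.011
grip_force: 25.0
time: 31.75
tool_pos: [0.4137, -0.0827, 0.1851]
tool_rot: [-3.139, -0.002, 1.493]
contact_force: [-4.3, 5.1, 4.5]
opening: 0.011
grip_force: 25.0
time: 31.95
tool_pos: [0.4134, -0.0827, 0.1846]
tool_rot: [-3.136, -0.003, 1.493]
contact_force: [-6.3, 5.0, -1.6]
opening: 0.0116
grip_force: 25.0
```

```bash
python3 -m handwheel '[-5.5,0.4,-15,0,0,-4,0.3,-14,0,0,0,0,-2,0,0,0,0,-2,0,0,0,0,0,0,0]'
```

```text
time: 32.45
tool_pos: [0.4021, -0.0818, 0.1514]
tool_rot: [-3.131, -0.003, 1.493]
contact_force: [-13.2, 5.0, 1.1]
opening: 0.0112
grip_force: 25.0
```

```bash
python3 -m handwheel '[0,0,-1.5,0,0,0,0,-1.5,0,0,0,0,0,0,0]'
python3 -m handwheel '[0,0,0,0,0.3,0,0,0,0,0.3,0,0,0,0,0.4,0,0,0,0,0.4,0,0,30,0,0.5,0,0,40,0,0.5,0,0,30,0,0.5,0,0,0,0,0.5]'
python3 - <<'E'
from h import *
z=dict(T=None); shot('wrist','w10.png'); z=load('w10.png')
for p in [(325,150),(325,200),(325,240),(310,30),(450,60),(570,30)]: print(world(z,*p).round(4))
E
```

```text
time: 32.75
tool_pos: [0.4014, -0.0817, 0.1484]
tool_rot: [-3.13, -0.003, 1.494]
contact_force: [-15.7, 3.5, 3.1]
opening: 0.011
grip_force: 25.0
time: 33.55
tool_pos: [0.4084, -0.0843, 0.2536]
tool_rot: [3.133, 0.003, 1.493]
contact_force: [-0.5, -0.5, 0.3]
opening: 0.0458
grip_force: 0.0
[ 0.4161 -0.0519  0.1201]
[ 0.4129 -0.0936  0.1208]
[ 0.4101 -0.1291  0.1216]
[0.4117 0.0371 0.1207]
[0.5151 0.0081 0.121 ]
[0.6023 0.0214 0.1211]
```

The lid surface reads 0.121 ± 0.001 m from front to hinge, so it is fully shut. Now the valve.

```bash
python3 -m handwheel '[3.5,-40.5,0,0,0.6,3.5,-40.5,0,0,0.6,3.5,-40.5,0,0,0.6,3.5,-40.5,0,0,0.6,3.5,-40.5,0,0,0.6,3.5,-40.5,0,0,0.6,3.5,-41,0,0,0.6,0,0,0,0,0.6]'
python3 -m handwheel '[0,0,-40,0,0.6,0,0,-40,0,0.6,0,0,-37,0,0.6,0,0,0,0,0.6,0,0,0,0,0.6]'
python3 -m handwheel '[0,0,0,0,0,0,0,0,0,0,0,0,0,0,0,0,0,0,0,0,0,0,0,0,0,0,0,0,0,0]' 30
```

```text
time: 34.4
tool_pos: [0.4299, -0.3716, 0.247]
tool_rot: [-3.14, 0.0, 1.489]
contact_force: [0.0, 0.9, 0.4]
opening: 0.0552
grip_force: 0.0
time: 34.9
tool_pos: [0.4305, -0.3669, 0.1323]
tool_rot: [-3.141, -0.001, 1.493]
contact_force: [-0.4, -0.3, 0.4]
opening: 0.0552
grip_force: 0.0
time: 35.5
tool_pos: [0.4333, -0.3678, 0.1333]
tool_rot: [3.135, 0.002, 1.493]
contact_force: [10.0, 0.6, -1.3]
opening: 0.0217
grip_force: 30.0
```

```bash
python3 -m handwheel '[10,-0.2,0,0.098,0,8.5,0.6,0,0.098,0,8.3,1.4,0,0.098,0,8.1,2.2,0,0.098,0,7.6,3,0,0.098,0,7.4,3.7,0,0.098,0,7,4.4,0,0.098,0,6.5,5,0,0.098,0]'
python3 -m handwheel '[0,0,0,0,0,0,0,0,0,0,0,0,0,0,0]'
```

```text
time: 36.3
tool_pos: [0.493, -0.3482, 0.1332]
tool_rot: [-3.139, 0.0, 2.281]
contact_force: [-7.0, -2.8, 4.6]
opening: 0.0216
grip_force: 30.0
time: 36.6
tool_pos: [0.4935, -0.3478, 0.1332]
tool_rot: [-3.141, 0.001, 2.277]
contact_force: [-4.5, -1.8, 4.6]
opening: 0.0215
grip_force: 30.3
```

```bash
python3 -m handwheel '[0,0,0,0,0.4,0,0,0,0,0.6,0,0,0,0,0.6,0,0,0,0,0.6,0,0,30,0,0.6,0,0,40,0,0.6,0,0,40,0,0.6,0,0,0,0,0.6]'
python3 - <<'E'
from h import *
shot('wrist','w11.png'); z=load('w11.png'); im=z['im']
hsv=cv2.cvtColor(im,cv2.COLOR_BGR2HSV); m=cv2.inRange(hsv,(100,140,60),(125,255,255)); v,u=np.nonzero(m)
k=(abs(u-320)<60)&(v<256)&(v>120); P=np.array([world(z,a,b,height=.1465)[:2] for a,b in zip(u[k],v[k])])
w,V=np.linalg.eigh(np.cov(P.T)); d=V[:,1]; d=d*np.sign(d[0]); print(k.sum(),P.mean(0),'valve',np.arctan2(d[0],-d[1])+.075, 'via stem',np.arctan2(*( (P.mean(0)-[.4395,-.2838])*[1,-1]))+.075)
E
```

```text
time: 37.4
tool_pos: [0.496, -0.3488, 0.2487]
tool_rot: [3.14, 0.011, 2.277]
contact_force: [0.3, -0.0, -0.4]
opening: 0.0551
grip_force: 0.0
1520 [ 0.50352781 -0.3548308 ] valve 0.6817127461836352 via stem 0.808593080447409
```

View pics/w11.png

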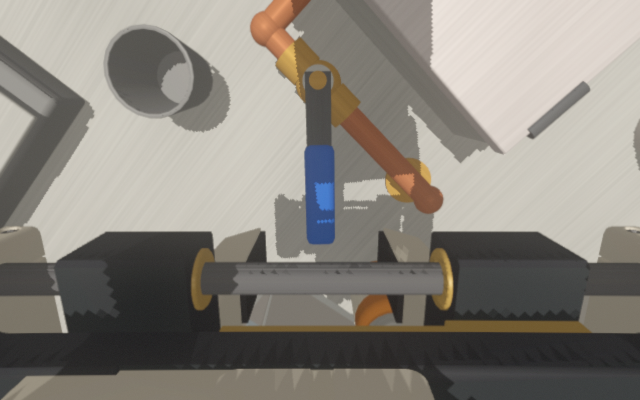

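The lever runs from the stem (317,75) to the tip (320,243), and the pipe from (262,28) to (430,200). I measure the angle between them, then take a last top check.

```bash
python3 - <<'E'
from h import *
z=load('w11.png')
W=lambda p,h: world(z,*p,height=h)[:2]
d=W((320,242),.1465)-W((317.5,80),.1465); e=W((319.5,200),.1465)-W((318,120),.1465)
for q in (d,e): print('valve',np.arctan2(q[0],-q[1])+.075)
p=W((428,198),.0925)-W((264,28),.0925); print('pipe yaw',np.arctan2(p[1],p[0]))
shot('scene','sc3.png')
E
```

```text
valve 0.7933909261376207
valve 0.796689117306008
pipe yaw -0.07414907987802047
```

View pics/sc3.png

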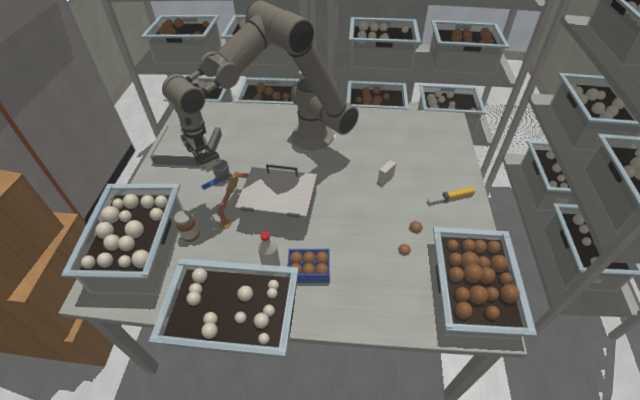

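The lid is shut at (278,190), the valve is at about 0.79 rad, the bystanders are in place, and no tools are left on the bench apart from the large look-alike knife at (455,195).

```bash
python3 -c "
from cell import robot; print(robot.hand_in())"
```

```text
the job is handed in; nothing more can be done
None
```

Job handed in: the trowel, brush and small yellow knife (the only three tools on the bench) are in the rinse box, the lid is shut, and the valve lever measures about 0.79 rad (half open); the hand-in returned no verdict.

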